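Clear the chest lid, tug the latch and hold the lid open

TASK

Clear the lid of the red steel chest: nest the two white cups that stand on it into the white cup on the bench, one inside the other, so that the three make one upright stack. Then grip the chest's black T-handle as it stands and tug it up gently to learn whether the lid is caught; if it is, turn the handle anticlockwise to free it. By the handle raise the front edge of the lid about 12 cm and finish while holding it there, gripper still closed on the handle; leave the other things on the bench where they are.

Things in the scene. Friction and masses are not known exactly. Their poses are not given: they have to be found in the camera images.
- cup_bench_mid (a point): The cup that stands on the bench, left of the chest: white plastic parts cup, one of three alike: round, tapered, open at the top, 85 mm tall, 68 mm across at the rim, 44 mm across at the foot, wall 2.2 mm, 50 g. Its inner floor is 32 mm above its foot, so that of two nested cups the upper stands 32 mm higher than the lower; the fit has about 2 mm play all round and centres itself. This point lies on its axis, 42.5 mm above its foot; z points out of its mouth.
- cup_left_mid (a point): The cup on the left part (+y side) of the chest's lid, same shape as cup_bench. This point lies on its axis, 42.5 mm above its foot.
- cup_right_mid (a point): The cup on the right part (-y side) of the chest's lid, same shape as cup_bench. This point lies on its axis, 42.5 mm above its foot.
- chest: The red steel chest, fixed to the bench: 260 mm deep (its x), 360 mm wide (its y), 130 mm high with the lid shut. Origin at the middle of its underside, z up; its front, with the T-handle, faces its own -x, towards the robot. The lid is hinged along the back edge.
- chest_hinge (a point): Middle of the lid's hinge, fixed to the chest, 134 mm behind the chest's middle and 128 mm above the bench. Its axes are those of the chest: y along the hinge line, -x to the front.
- lid (a joint): Opening angle of the lid in rad: 0 shut, growing as its front edge rises about the hinge line; 0.46 rad is 12 cm at the front edge. The lid is 4 mm sheet, its flat top 130 mm above the bench when shut, about 0.45 to 0.7 kg; it falls shut by itself when let go (3 to 6 N lift it at the handle).
- handle_grip (a point): Middle of the T-handle's bar, where to grip it: a black round bar, 14 mm thick, 88 mm long, lying level 34 mm above the lid's top on a 14 mm round stem that stands on the lid near the middle of its front edge. Lid shut, the point lies 214 mm in front of the hinge line and 36 mm above it. x runs along the bar, z along the stem away from the lid; it turns with the handle and rises with the lid.
- handle_end (a point): One end of the T-handle's bar, 40 mm from handle_grip along its -x.
- t_handle (a joint): Turn of the T-handle about its stem in rad: 0 locked (bar front to back, along the chest's x), growing anticlockwise seen from above, stop at 1.57 (bar along the chest's front edge). It stays where it is left (about 0.06 N m of friction). It works a hidden cam under the lid. From about 1.25 on the lid is free; below about 0.9 it is caught; between, only a tug tells. Caught, the lid rises only 4 mm at the front edge, then stops dead. The bar may start at any angle.
- keeper: Steel strip inside the chest's front wall under which the cam catches; hidden while the lid is shut, not to be handled. Its exact fore-and-aft setting, a few mm, is unknown.
- spray_can: Bystander: a standing orange spray can, 52 mm across, 140 mm tall. Origin at its underside.
- tape_roll: Bystander: a white roll of tape lying flat, 100 mm across, 45 mm tall. Origin at its underside.
- wrench: Bystander: a steel wrench lying flat, 190 mm long. Origin at its underside.
- gauge: Bystander: a round pressure gauge lying face up, 60 mm across, 22 mm tall, brass stem. Origin at its underside.
- valve_head: Bystander: an extinguisher valve of brass and steel standing upright with two flat levers, 125 mm long, 85 mm tall. Origin at its underside.
- grease_tub: Bystander: a white tub with a lid, 84 mm across, 70 mm tall. Origin at its underside.

How it is judged (in metres and radians):
On the way, in this order (a step that is already met when the one before it is completed fails the run):
1. both cups from the lid are nested in the bench cup, upright, and let go (horizontal distance between each of cup_left_mid, cup_right_mid and cup_bench_mid below 0.008 m and angle between each of cup_bench_mid, cup_left_mid, cup_right_mid's own z axis and vertical below 0.12 rad and height (world z) of cup_bench_mid below 0.05 m and ((z of cup_left_mid in the frame of cup_bench_mid between 0.025 and 0.039 m and z of cup_right_mid in the frame of cup_bench_mid between 0.054 and 0.074 m) or (z of cup_right_mid in the frame of cup_bench_mid between 0.025 and 0.039 m and z of cup_left_mid in the frame of cup_bench_mid between 0.054 and 0.074 m)) and contact force between the fingers and cup_bench below 0.1 N and contact force between the fingers and cup_left below 0.1 N and contact force between the fingers and cup_right below 0.1 N), for 0.2 s.
2. the lid is tugged up by its T-handle (front edge rises 1.5 mm or more) before the handle is turned (value of joint lid above 0.006 rad and distance of handle_end from where it was at the start of the episode below 0.02 m and contact force between the fingers and t_handle above 0.5 N), for 0.05 s.
At the end, for the whole second after the job is handed in: The gripper still holds the T-handle and the lid stands still, open 0.36 to 0.59 rad (front edge up 9.5 to 15 cm), carried by nothing else; the three cups stand upright on the bench as one stack, axes within 8 mm, standing 32 mm (+-7) and 64 mm (+-10) above the bench cup, untouched (all of step 1 and value of joint lid between 0.36 and 0.59 rad and contact force between the fingers and t_handle above 1 N and velocity of joint lid between -0.1 and 0.1 rad/s and linear speed of each of cup_bench, cup_left, cup_right below 0.02 m/s and contact force between lid and spray_can below 0.1 N and contact force between lid and tape_roll below 0.1 N and contact force between lid and wrench below 0.1 N and contact force between lid and gauge below 0.1 N and contact force between lid and valve_head below 0.1 N and contact force between lid and grease_tub below 0.1 N and contact force between lid and cup_left below 0.1 N and contact force between lid and cup_right below 0.1 N and contact force between lid and cup_bench below 0.1 N); the arm keeps its last pose, push and grip.
It fails at once if the lid is raised while a cup still stands on it (value of joint lid above 0.06 rad and horizontal distance between any of cup_left_mid, cup_right_mid and cup_bench_mid above 0.06 m).
It fails at once if the caught latch is wrenched with more than 45 N (contact force between t_handle and keeper above 45 N).
It fails at once if a cup falls over (angle between any of cup_bench_mid, cup_left_mid, cup_right_mid's own z axis and vertical above 0.8 rad).
It fails at once if another thing on the bench is shifted by more than 3 cm (distance of any of spray_can, tape_roll, wrench, gauge, valve_head, grease_tub from where it was at the start of the episode above 0.03 m).
It also fails if it takes over 69 s, if anything falls off the work surface, if the arm or the gripper's body presses on something with over 40 N, if the wrist force passes 120 N, or if a joint passes its speed limit or range.

ROBOT

A 6-joint arm with a two-finger parallel gripper is mounted at the origin on the work surface. World frame = base frame: x ahead of the robot, y to its left, z up, the work surface at z = 0. Lengths are in m, angles in degrees, forces in N, time in s.
With the tool pointing down it reaches from about 0.25 to 0.725 m from the base axis. Payload 9.7 kg.
Tool frame: the origin (TCP) lies midway between the tips of the shut fingers; the grasp point (between the pads) lies 19 mm behind it; z points along the fingers, y is the line along which they close (so a half turn about z gives the same grasp; the last joint's range is limited). The gripper opens to 85 mm and grips with 20 to 120 N. Pads are 22 mm wide; open, the fingers measure 114 mm over their backs; the gripper's body (76 mm by 85 mm) begins 54 mm behind the grasp point. The pads swing forward as they close: fully open they stand 13 mm farther back than shut.
Start: joints at [70.875, 4.979, 10.078, 95.1, 0, 90], TCP at [0.18, 0.52, 0.231] pointing down, gripper open.
Joint ranges: [-179.16, 179.16], [-48.56, 103.87], [-65.8, 70.77], [-126.05, 130.52], [-82.76, 87.17], [-180, 180]. Speed limits (degrees/s): [127.2, 127.2, 147.25, 180, 180, 180].

INTERFACE

Orientations are given as [roll, pitch, yaw] about the fixed x, y, z axes, in that order (R = Rz(yaw) Ry(pitch) Rx(roll)).
In Python, from workcell import bot gives the robot as it stands.
- The arm moves only by the shell command python3 -m crank 'ROWS' [FORCE]. ROWS is JSON, a list of rows, each an object with "gripper": the finger opening in mm, from 0 to 85.4; "travel": the shift along the tool's x, y, z in mm, a list of three; "twist": the turn, a rotation vector about the tool's x, y, z in rad, a list of three. In form: [{"gripper": gripper, "travel": [tx, ty, tz], "twist": [rx, ry, rz]}, ...]. A call has 1 to 12 rows; each row shifts and turns the commanded pose from where the row before left it, along the tool's axes as they then stand; what a row does not reach is not made up. A row lasts 1/8 s, in which the tool goes at most 62.5 mm and 10.7 degrees, less where a joint would pass 70% of its speed; a pose out of reach is approached as far as the arm can. A call is refused whole if a number of a shift passes 62.5 or a number of a turn 0.188, either way. A call with a gripper value outside its range is refused whole. The fingers move at their own pace and stop on an object; FORCE is the grip in N (left out, the last holds). Time passes only in rows, so rows that do not move let the fingers close. It gives the time, the measured TCP pose, the force, the opening and the grip force at its end, in the units of the state.
- bot.get_obs(): the state, without advancing time (a new reading comes with each control period).
- bot.camera(name): name is "scene" or "side" or "wrist"; returns the picture (384x512x3 uint8, red, green, blue); there is no depth.
- bot.calibration(name): a dict with "vfov" (degrees; the focal length in pixels is half the picture's height over the tangent of half this angle, whatever the lens; pixels are square), "cx", "cy" (the principal point, pixels), "camera_from_world" (4x4, takes a point from world to camera coordinates). Camera axes: x right, y down, z forward; pixel columns grow to the right and rows downward; lengths in m; the calibration is good to about 2 mm. A picture is of the moment at which its call begins: read the wrist's pose just before it. calibration takes no time and is no camera call; for the wrist camera it gives the pose at the moment of the call.
- bot.job_done(): hands the job in; it is judged then, once.
The state is a dict: "time": time; "q": joint angles; "qd": joint speeds; "joint_efforts": joint torques, N m; "ee_pos": TCP position; "tcp_rot": TCP orientation; "wrist_force": force on the tool from outside, world axes, zero at the start; "torque": the same for the moment, N m; "opening": finger opening in m; "grasp_force": force on a finger pad.
Only numpy, scipy, OpenCV 4.12 (cv2) and the standard library are available. Lean on these libraries where they do the work, as an engineer would, in place of code of your own. Each camera call takes 0.05 s, during which the arm holds its last target. There are 200 camera calls.

## Working session

There is one attempt and no reset: what is moved stays moved. The work goes in short steps, Python scripts to look and compute and a shell command to move; the robot and the scene stay as the last step left them, time stands still between calls to the robot, and variables do not carry over. Pictures are saved under pics/ and viewed, at most 10 in all, crops included, and the job is handed in when it is done.

```bash
mkdir -p pics; ls; python3 - <<'E'
from workcell import bot
import cv2,numpy as np
print(bot.get_obs())
for n in("scene","side"):
    im=bot.camera(n);cv2.imwrite(f"pics/{n}0.png",im[:,:,::-1]);c=bot.calibration(n);print(n,c)
E
```

```text
pics
{'time': 0.0, 'q': array([7.08747152e+01, 5.01075455e+00, 1.00351472e+01, 9.51008793e+01,
       1.72522037e-03, 9.00005321e+01]), 'qd': array([ 0.0300509 , -0.01885071, -0.03234346, -0.03253514, -0.04602287,
       -0.00894763]), 'joint_efforts': array([-1.83388926e-03, -5.20386887e+01,  4.64805079e+01,  1.62930926e-02,
       -1.22495812e-04, -6.06782997e-07]), 'ee_pos': array([0.18011391, 0.51942271, 0.23059261]), 'tcp_rot': array([-1.79923513e+02, -1.72450850e-03,  1.60874181e+02]), 'wrist_force': array([0.37134506, 0.36131376, 0.65424613]), 'torque': array([0.03153737, 0.00169315, 0.03430801]), 'grasp_force': 0.0, 'opening': 0.08534574275269816}
scene {'vfov': 51.432385192207555, 'cx': 254.71648610867362, 'cy': 183.8087998146728, 'camera_from_world': array([[ 8.35273111e-01,  5.49833830e-01,  1.26090262e-03,
        -4.98520974e-01],
       [ 3.27510312e-01, -4.95688507e-01, -8.04381688e-01,
        -9.05262882e-02],
       [-4.41651249e-01,  6.72291353e-01, -5.94111530e-01,
         1.55275301e+00],
       [ 0.00000000e+00,  0.00000000e+00,  0.00000000e+00,
         1.00000000e+00]])}
side {'vfov': 44.673360400115506, 'cx': 251.2457986783593, 'cy': 196.05548541607078, 'camera_from_world': array([[-0.89092434, -0.4535545 ,  0.02328389,  0.52404449],
       [-0.29645422,  0.54195974, -0.78638065,  0.28966976],
       [ 0.34404756, -0.70750827, -0.61730327,  1.52461353],
       [ 0.        ,  0.        ,  0.        ,  1.        ]])}
```

View pics/scene0.png

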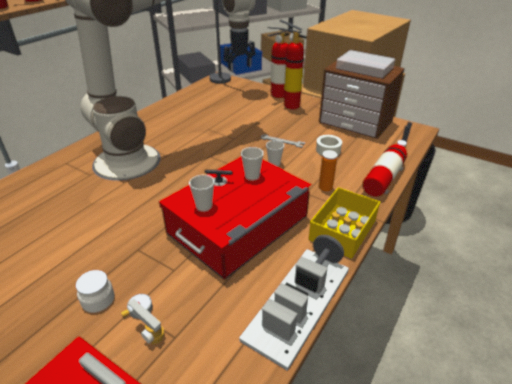

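View pics/side0.png

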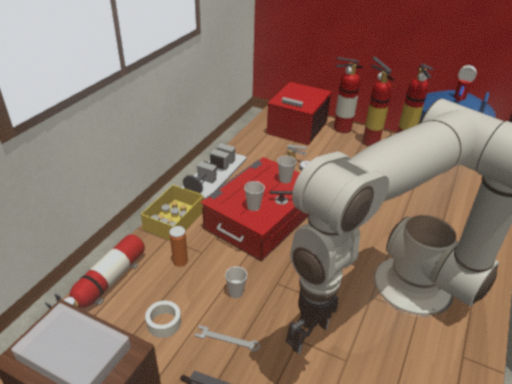

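The robot stands top left in the scene view. The scene view shows cup_right at about (203,193), cup_left at (252,163), the bench cup at (275,152) and the handle at (219,175). In the side view they are at (286,170), (255,197), (236,282) and (281,197). I'll zoom in for the measurement.

```bash
python3 - <<'E'
import cv2,numpy as np
a=cv2.imread('pics/scene0.png')[130:230,170:300];b=cv2.imread('pics/side0.png')[145:305,200:320]
a=cv2.resize(a,None,fx=3,fy=3,interpolation=cv2.INTER_CUBIC);b=cv2.resize(b,None,fx=3,fy=3,interpolation=cv2.INTER_CUBIC)
o=np.zeros((490,760,3),np.uint8);o[:300,:390]=a;o[:480,395:755]=b
cv2.imwrite('pics/z.png',o)
E
```

```text
(no output)
```

View pics/z.png

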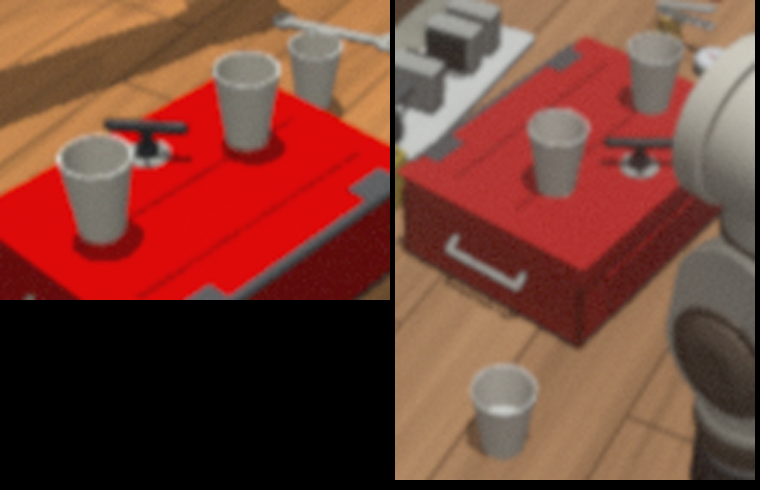

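Rim centres in the zoom: the scene half shows right (95,157), left (247,71), bench (315,47) and bar ends (106,124) and (187,127). The side half shows right (655,53), left (558,127), bench (504,385), bar left end (605,142) and stem about (640,145).

```bash
cat > h.py <<'E'
from workcell import bot
import cv2,numpy as np
def P(c):
    f=192/np.tan(np.radians(c['vfov']/2));K=np.array([[f,0,c['cx']],[0,f,c['cy']],[0,0,1]])
    return K@c['camera_from_world'][:3]
def tri(c1,p1,c2,p2):
    X=cv2.triangulatePoints(P(c1),P(c2),np.array(p1,float),np.array(p2,float))[:,0];return X[:3]/X[3]
def onz(c,p,z):
    M=P(c);A=M[:,[0,1,3]].copy();A[:,2]+=M[:,2]*z
    X=np.linalg.solve(A,[p[0],p[1],1]);return X[:2]/X[2]
def proj(c,X):
    u=P(c)@np.append(X,1);return u[:2]/u[2]
E
python3 - <<'E'
from h import *
s=bot.calibration('scene');d=bot.calibration('side')
S=lambda x,y:(170+x/3,130+y/3)
D=lambda x,y:(200+(x-395)/3,145+y/3)
np.set_printoptions(precision=4,suppress=True)
for n,a,b in[('right rim',(95,157),(655,53)),('left rim',(247,71),(558,127)),('bench rim',(315,47),(504,385)),('bar mid',(147,126),(641,143)),('stem base',(150,154),(640,168)),('right foot',(100,238),(653,107)),('left foot',(247,146),(558,189))]:
    print(n,tri(s,S(*a),d,D(*b)))
for e in[(106,124),(187,127)]:print('bar',onz(s,S(*e),.164))
print('barL side',onz(d,D(605,142),.164))
print('cornerFL',onz(d,D(580,270),.13),'BL',onz(d,D(402,168),.13))
print(bot.calibration('wrist'))
E
```

```text
right rim [ 0.5321 -0.1631  0.2094]
left rim [0.5673 0.0302 0.2124]
bench rim [0.4927 0.2939 0.0834]
bar mid [ 0.497  -0.047   0.1634]
stem base [ 0.496  -0.0455  0.1275]
right foot [ 0.5339 -0.1722  0.1216]
left foot [0.5667 0.0282 0.1212]
bar [ 0.4621 -0.0673]
bar [ 0.5333 -0.0266]
barL side [ 0.5337 -0.0285]
cornerFL [0.4789 0.1475] BL [0.738  0.0897]
{'vfov': 58.301977344550984, 'cx': 252.7791437435704, 'cy': 191.81583603639118, 'camera_from_world': array([[ 0.3269,  0.9451, -0.0016, -0.55  ],
       [ 0.9008, -0.3111,  0.3029, -0.0396],
       [ 0.2857, -0.1005, -0.953 ,  0.3799],
       [ 0.    ,  0.    ,  0.    ,  1.    ]])}
```

```bash
python3 - <<'E'
from h import *
s=bot.calibration('scene');d=bot.calibration('side')
print('can base',onz(s,(327,187),0),onz(d,(180,261),0), 'top',onz(s,(330,153),.14),onz(d,(178,231),.14))
E
python3 -m crank '[{"gripper":85,"travel":[0,0,-62],"twist":[0,0,0]},{"gripper":85,"travel":[0,0,-62],"twist":[0,0,0]},{"gripper":85,"travel":[-52,-33,0],"twist":[0,0,0]},{"gripper":85,"travel":[-52,-33,0],"twist":[0,0,0]},{"gripper":85,"travel":[-52,-33,0],"twist":[0,0,0]},{"gripper":85,"travel":[-52,-33,0],"twist":[0,0,0]},{"gripper":85,"travel":[-52,-33,0],"twist":[0,0,0]},{"gripper":85,"travel":[-52,-33,0],"twist":[0,0,0]},{"gripper":85,"travel":[-52,-33,0],"twist":[0,0,0]},{"gripper":85,"travel":[-52,-33,0],"twist":[0,0,0]},{"gripper":85,"travel":[-52,-33,0],"twist":[0,0,0]},{"gripper":85,"travel":[0,0,0],"twist":[0,0,0.176]}]'
```

```text
can base [0.72448473 0.2731787 ] [0.72320239 0.26737727] top [0.71872391 0.27333896] [0.71853854 0.26808176]
time: 1.6
ee_pos: [0.527, 0.0823, 0.3535]
tcp_rot: [-179.9, -0.1, 150.4]
wrist_force: [-0.2, 0.1, -0.7]
opening: 0.0848
grasp_force: 0.0
```

```bash
python3 -m crank '[{"gripper":85,"travel":[0,0,0],"twist":[0,0,0.177]},{"gripper":85,"travel":[0,0,0],"twist":[0,0,0.177]},{"gripper":85,"travel":[0,0,0],"twist":[0,0,0.177]},{"gripper":85,"travel":[0,0,0],"twist":[0,0,0.177]},{"gripper":85,"travel":[0,0,0],"twist":[0,0,0.177]},{"gripper":85,"travel":[0,0,0],"twist":[0,0,0.177]},{"gripper":85,"travel":[0,0,0],"twist":[0,0,0]}]'; python3 - <<'E'
from h import *
o=bot.get_obs();print(o['ee_pos'],o['tcp_rot'],o['q'])
c=bot.calibration('wrist');im=bot.camera('wrist');cv2.imwrite('pics/w1.png',im[:,:,::-1])
np.save('w1.npy',c)
for n,X in dict(right=[.532,-.163,.215],left=[.567,.03,.215],bar=[.497,-.047,.164]).items():print(n,proj(c,X))
E
```

```text
time: 2.48
ee_pos: [0.525, 0.0857, 0.355]
tcp_rot: [-180.0, 0.0, 90.0]
wrist_force: [0.1, -0.2, 0.1]
opening: 0.085
grasp_force: 0.0
[0.52503813 0.08567941 0.35495337] [-1.79962848e+02  6.66625118e-03  9.00082266e+01] [ 9.26855482e+00  7.59845638e+00  2.71746063e+01  1.09613890e+02
 -6.00877120e-04  9.92603306e+01]
right [259.14796906 402.87895465]
left [299.45851949 238.36213535]
bar [227.47374674 281.7647149 ]
```

View pics/w1.png

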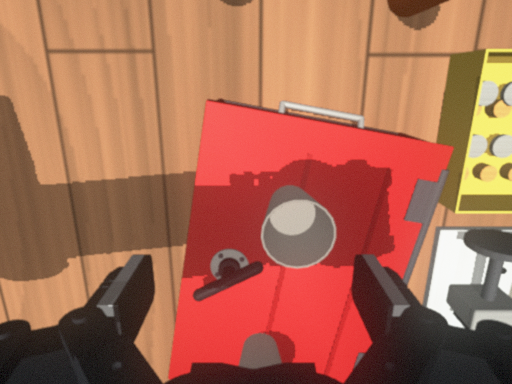

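The wrist view shows the left cup's rim centred at about (299,231), 6 px above the prediction, so its y is about 0.035. The bar ends are at (197,295) and (262,267), close to the prediction. I'll take the left cup now.

```bash
python3 -m crank '[{"gripper":85,"travel":[-25,21,0],"twist":[0,0,0]},{"gripper":85,"travel":[-25,21,0],"twist":[0,0,0]},{"gripper":85,"travel":[0,0,50],"twist":[0,0,0]},{"gripper":85,"travel":[0,0,50],"twist":[0,0,0]},{"gripper":85,"travel":[0,0,40],"twist":[0,0,0]},{"gripper":85,"travel":[0,0,25],"twist":[0,0,0]},{"gripper":85,"travel":[0,0,12],"twist":[0,0,0]},{"gripper":50,"travel":[0,0,0],"twist":[0,0,0]},{"gripper":50,"travel":[0,0,0],"twist":[0,0,0]},{"gripper":50,"travel":[0,0,0],"twist":[0,0,0]},{"gripper":50,"travel":[0,0,0],"twist":[0,0,0]},{"gripper":50,"travel":[0,0,0],"twist":[0,0,0]}]' 20
```

```text
time: 4.03
ee_pos: [0.5672, 0.0357, 0.1787]
tcp_rot: [180.0, -0.0, 89.9]
wrist_force: [-0.3, -0.0, 1.5]
opening: 0.0674
grasp_force: 22.6
```

```bash
python3 -m crank '[{"gripper":50,"travel":[0,0,-20],"twist":[0,0,0]},{"gripper":50,"travel":[0,0,-45],"twist":[0,0,0]},{"gripper":50,"travel":[0,0,-55],"twist":[0,0,0]},{"gripper":50,"travel":[45,-25,0],"twist":[0,0,0]},{"gripper":50,"travel":[50,-25,0],"twist":[0,0,0]},{"gripper":50,"travel":[45,-24,0],"twist":[0,0,0]},{"gripper":50,"travel":[0,0,0],"twist":[0,0,0]},{"gripper":50,"travel":[0,0,0],"twist":[0,0,0]}]'; python3 - <<'E'
from h import *
o=bot.get_obs();print(o['ee_pos'],o['tcp_rot'])
c=bot.calibration('wrist');im=bot.camera('wrist');cv2.imwrite('pics/w2.png',im[:,:,::-1])
print(proj(c,[.4927,.2939,.085]),proj(c,[.4927,.2939,0.032]))
E
```

```text
time: 5.03
ee_pos: [0.4932, 0.1757, 0.2984]
tcp_rot: [180.0, 0.0, 90.0]
wrist_force: [0.4, 0.0, -0.8]
opening: 0.0671
grasp_force: 22.9
[0.49322501 0.17569013 0.29835881] [1.79983070e+02 1.12601551e-02 8.99832766e+01]
[252.22020811  37.9465202 ] [252.26955659  43.88189094]
```

View pics/w2.png

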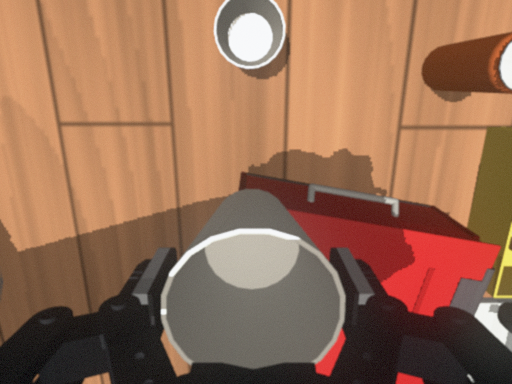

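The bench cup's rim is centred at about (250,33) in this view, so it stands at about (0.491, 0.298). The held cup hangs straight between the pads.

```bash
python3 -m crank '[{"gripper":50,"travel":[41,-1,0],"twist":[0,0,0]},{"gripper":50,"travel":[41,-1,0],"twist":[0,0,0]},{"gripper":50,"travel":[40,0,0],"twist":[0,0,0]},{"gripper":50,"travel":[0,0,50],"twist":[0,0,0]},{"gripper":50,"travel":[0,0,50],"twist":[0,0,0]},{"gripper":50,"travel":[0,0,40],"twist":[0,0,0]},{"gripper":50,"travel":[0,0,25],"twist":[0,0,0]},{"gripper":50,"travel":[0,0,20],"twist":[0,0,0]},{"gripper":50,"travel":[0,0,15],"twist":[0,0,0]},{"gripper":50,"travel":[0,0,10],"twist":[0,0,0]},{"gripper":50,"travel":[0,0,4],"twist":[0,0,0]},{"gripper":50,"travel":[0,0,0],"twist":[0,0,0]}]'; python3 - <<'E'
from h import *
print(bot.get_obs()['wrist_force'])
a=bot.camera('side')[200:330,170:310];b=bot.camera('scene')[90:220,210:350]
o=np.hstack([cv2.resize(x,None,fx=2.8,fy=2.8,interpolation=cv2.INTER_CUBIC) for x in(a,b)]);cv2.imwrite('pics/p1.png',o[:,:,::-1])
E
```

```text
time: 6.58
ee_pos: [0.4914, 0.2977, 0.0845]
tcp_rot: [180.0, -0.0, 89.9]
wrist_force: [-0.7, 0.1, -1.0]
opening: 0.067
grasp_force: 22.9
[-0.67582953  0.11106062 -0.99743323]
```

View pics/p1.png

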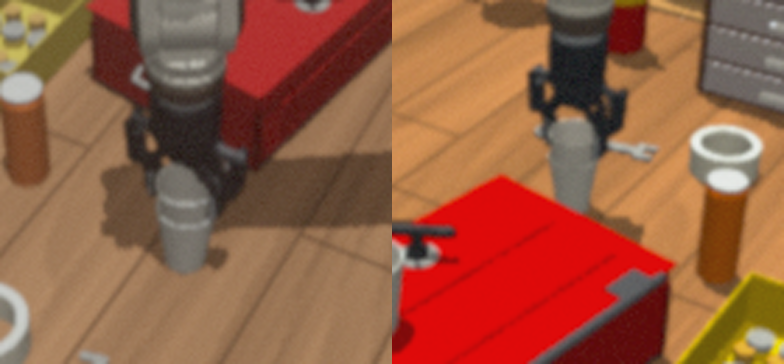

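The two views show the cup seated inside the bench cup, upright, with no force on the wrist. I'll release it and go over the right cup.

```bash
python3 -m crank '[{"gripper":50,"travel":[0,0,2],"twist":[0,0,0]},{"gripper":85,"travel":[0,0,0],"twist":[0,0,0]},{"gripper":85,"travel":[0,0,0],"twist":[0,0,0]},{"gripper":85,"travel":[0,0,0],"twist":[0,0,0]},{"gripper":85,"travel":[0,0,-10],"twist":[0,0,0]},{"gripper":85,"travel":[0,0,-40],"twist":[0,0,0]},{"gripper":85,"travel":[0,0,-50],"twist":[0,0,0]},{"gripper":85,"travel":[0,0,-60],"twist":[0,0,0]},{"gripper":85,"travel":[0,0,-60],"twist":[0,0,0]},{"gripper":85,"travel":[0,0,-40],"twist":[0,0,0]},{"gripper":85,"travel":[-30,3,0],"twist":[0,0,0]},{"gripper":85,"travel":[-58,5,0],"twist":[0,0,0]}]'
python3 -m crank '[{"gripper":85,"travel":[-58,5,0],"twist":[0,0,0]},{"gripper":85,"travel":[-58,5,0],"twist":[0,0,0]},{"gripper":85,"travel":[-58,5,0],"twist":[0,0,0]},{"gripper":85,"travel":[-58,5,0],"twist":[0,0,0]},{"gripper":85,"travel":[-58,5,0],"twist":[0,0,0]},{"gripper":85,"travel":[-30,5,0],"twist":[0,0,0]},{"gripper":85,"travel":[0,0,0],"twist":[0,0,0]},{"gripper":85,"travel":[0,0,0],"twist":[0,0,0]}]'; python3 - <<'E'
from h import *
o=bot.get_obs();print(o['ee_pos'])
c=bot.calibration('wrist');im=bot.camera('wrist');cv2.imwrite('pics/w3.png',im[:,:,::-1])
h=cv2.cvtColor(im,cv2.COLOR_RGB2HSV)
m=((h[...,1]<50)&(h[...,2]>60)).astype(np.uint8)
n,l,st,ce=cv2.connectedComponentsWithStats(m)
print(st[st[:,4]>300])
p=proj(c,[.532,-.163,.215]);print(p, [onz(c,(p[0],r),.215) for r in (200,220,240)])
E
```

```text
time: 8.18
ee_pos: [0.4994, 0.21, 0.3429]
tcp_rot: [179.9, -0.0, 90.1]
wrist_force: [0.5, -0.3, -0.5]
opening: 0.0849
grasp_force: 0.0
time: 9.18
ee_pos: [0.5287, -0.1098, 0.3428]
tcp_rot: [180.0, -0.0, 89.9]
wrist_force: [0.7, 0.8, 0.4]
opening: 0.0851
grasp_force: 0.0
[ 0.52870752 -0.10984547  0.34277203]
[[     0      0    512    384 168982]
 [   364      0    112    317   3880]
 [   198     74     38     28    539]
 [   180     77     75     44    326]
 [   207     95     37     26    423]
 [   423     96     89    231  15076]
 [   221    192     76     85   4596]
 [    96    263     40     54    651]
 [   249    328     35     36    981]
 [   172    342     52     37   1060]]
[256.53092718 241.80248959] [array([ 0.53188496, -0.12482653]), array([ 0.53193886, -0.1427129 ]), array([ 0.53199485, -0.16129039])]
```

View pics/w3.png

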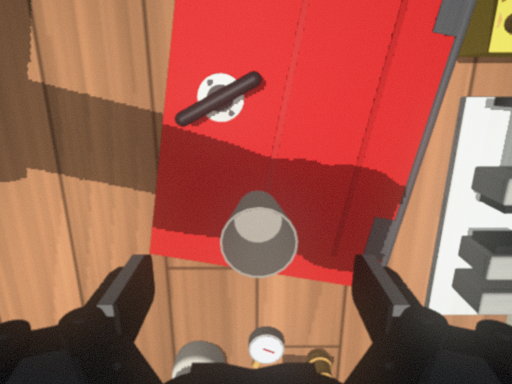

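The right cup's rim is centred at about (259,239), which puts it at about (0.534, -0.160). The bar runs from (180,121) to (260,76).

```bash
python3 - <<'E'
from h import *
c=bot.calibration('wrist')
im=cv2.imread('pics/w3.png');m=(im.max(2)<60).astype(np.uint8);m[140:]=0;m[:,:170]=0;m[:,275:]=0
m=cv2.morphologyEx(m,cv2.MORPH_OPEN,np.ones((3,3)))
k=cv2.findContours(m,0,1)[0];k=max(k,key=cv2.contourArea);r=cv2.minAreaRect(k);b=cv2.boxPoints(r);print(r)
i=np.argsort(b[:,0]);e=[onz(c,b[i[:2]].mean(0),.164),onz(c,b[i[2:]].mean(0),.164)]
print(e,np.mean(e,0),np.degrees(np.arctan2(*(e[1]-e[0])[::-1])))
E
python3 -m crank '[{"gripper":85,"travel":[-25,3,0],"twist":[0,0,0]},{"gripper":85,"travel":[-25,2,0],"twist":[0,0,0]},{"gripper":85,"travel":[0,0,50],"twist":[0,0,0]},{"gripper":85,"travel":[0,0,50],"twist":[0,0,0]},{"gripper":85,"travel":[0,0,35],"twist":[0,0,0]},{"gripper":85,"travel":[0,0,20],"twist":[0,0,0]},{"gripper":85,"travel":[0,0,10],"twist":[0,0,0]},{"gripper":50,"travel":[0,0,0],"twist":[0,0,0]},{"gripper":50,"travel":[0,0,0],"twist":[0,0,0]},{"gripper":50,"travel":[0,0,0],"twist":[0,0,0]},{"gripper":50,"travel":[0,0,0],"twist":[0,0,0]},{"gripper":50,"travel":[0,0,0],"twist":[0,0,0]}]' 20
```

```text
time: 10.72
ee_pos: [0.5342, -0.1604, 0.178]
tcp_rot: [179.9, 0.0, 89.9]
wrist_force: [0.2, 0.5, 5.3]
opening: 0.0649
grasp_force: 22.5Traceback (most recent call last):
  File "<stdin>", line 5, in <module>
ValueError: max() iterable argument is empty
```

```bash
python3 -m crank '[{"gripper":50,"travel":[0,0,-15],"twist":[0,0,0]},{"gripper":50,"travel":[0,0,-50],"twist":[0,0,0]},{"gripper":50,"travel":[0,0,-60],"twist":[0,0,0]},{"gripper":50,"travel":[0,0,-25],"twist":[0,0,0]},{"gripper":50,"travel":[50,-7,0],"twist":[0,0,0]},{"gripper":50,"travel":[55,-7,0],"twist":[0,0,0]},{"gripper":50,"travel":[55,-7,0],"twist":[0,0,0]},{"gripper":50,"travel":[55,-7,0],"twist":[0,0,0]},{"gripper":50,"travel":[55,-7,0],"twist":[0,0,0]},{"gripper":50,"travel":[50,-7,0],"twist":[0,0,0]},{"gripper":50,"travel":[15,0,0],"twist":[0,0,0]},{"gripper":50,"travel":[0,0,0],"twist":[0,0,0]}]'; python3 - <<'E'
from h import *
o=bot.get_obs();print(o['ee_pos'],o['tcp_rot'])
c=bot.calibration('wrist');im=bot.camera('wrist')
a=bot.camera('side')[120:330,170:370]
print(proj(c,[.491,.298,.117]))
v=np.zeros((420,800,3),np.uint8);v[:300,:400]=cv2.resize(im,(400,300));v[:420,400:]=cv2.resize(a,(400,420));cv2.imwrite('pics/w4.png',v[:,:,::-1]);cv2.imwrite('pics/w4full.png',im[:,:,::-1])
E
```

```text
time: 12.22
ee_pos: [0.4921, 0.1751, 0.3275]
tcp_rot: [-180.0, 0.0, 90.0]
wrist_force: [0.2, -0.5, -0.4]
opening: 0.0652
grasp_force: 22.7
[0.49212276 0.17514849 0.32749203] [-1.79994271e+02  1.72176521e-02  9.00318700e+01]
[251.76583199  32.12707715]
```

View pics/w4.png

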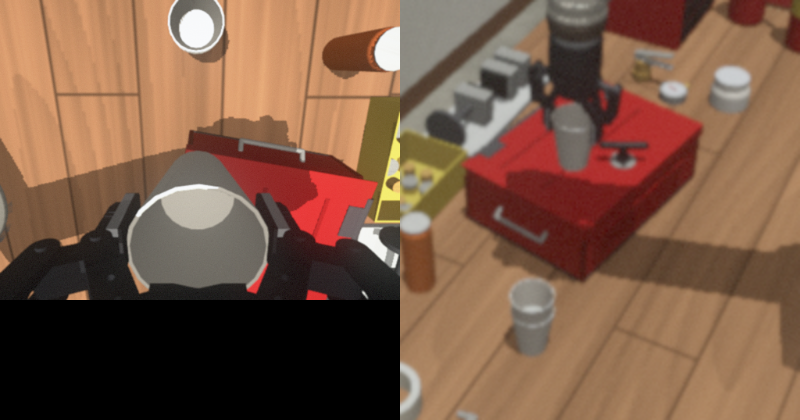

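The stack of two stands upright, its rim centred at about (250,29) in the full wrist frame. The held cup is upright too, about 3 mm towards -y in the grip. I'll nest it at y of about 0.302.

```bash
python3 -m crank '[{"gripper":50,"travel":[43,-1,0],"twist":[0,0,0]},{"gripper":50,"travel":[42,0,0],"twist":[0,0,0]},{"gripper":50,"travel":[42,0,0],"twist":[0,0,0]},{"gripper":50,"travel":[0,0,50],"twist":[0,0,0]},{"gripper":50,"travel":[0,0,50],"twist":[0,0,0]},{"gripper":50,"travel":[0,0,40],"twist":[0,0,0]},{"gripper":50,"travel":[0,0,25],"twist":[0,0,0]},{"gripper":50,"travel":[0,0,20],"twist":[0,0,0]},{"gripper":50,"travel":[0,0,15],"twist":[0,0,0]},{"gripper":50,"travel":[0,0,10],"twist":[0,0,0]},{"gripper":50,"travel":[0,0,2],"twist":[0,0,0]},{"gripper":50,"travel":[0,0,0],"twist":[0,0,0]}]'; python3 - <<'E'
from h import *
print(bot.get_obs()['wrist_force'])
a=bot.camera('side')[200:330,170:310];b=bot.camera('scene')[90:220,210:350]
o=np.hstack([cv2.resize(x,None,fx=2.8,fy=2.8,interpolation=cv2.INTER_CUBIC) for x in(a,b)]);cv2.imwrite('pics/p2.png',o[:,:,::-1])
E
```

```text
time: 13.82
ee_pos: [0.4915, 0.3018, 0.1157]
tcp_rot: [180.0, -0.0, 89.9]
wrist_force: [0.3, 1.1, -0.5]
opening: 0.065
grasp_force: 22.8
[ 0.27436166  1.05059929 -0.54072261]
```

View pics/p2.png

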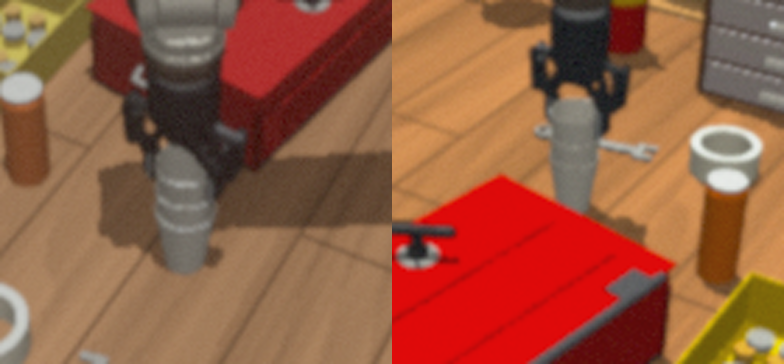

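The three cups stand in one upright stack. I'll lower 3 mm, release and rise.

```bash
python3 -m crank '[{"gripper":50,"travel":[0,0,3],"twist":[0,0,0]},{"gripper":85,"travel":[0,0,0],"twist":[0,0,0]},{"gripper":85,"travel":[0,0,0],"twist":[0,0,0]},{"gripper":85,"travel":[0,0,0],"twist":[0,0,0]},{"gripper":85,"travel":[0,0,-10],"twist":[0,0,0]},{"gripper":85,"travel":[0,0,-30],"twist":[0,0,0]},{"gripper":85,"travel":[0,0,-50],"twist":[0,0,0]},{"gripper":85,"travel":[0,0,-60],"twist":[0,0,0]},{"gripper":85,"travel":[0,0,-60],"twist":[0,0,0]},{"gripper":85,"travel":[0,0,0],"twist":[0,0,0]}]'; python3 - <<'E'
from h import *
c1=np.load('w1.npy',allow_pickle=True).item()
for f,roi in(('w1',(185,255,272,305)),('w3',(170,65,270,130))):
    im=cv2.imread(f'pics/{f}.png');x0,y0,x1,y1=roi;s=im[y0:y1,x0:x1];m=(s.max(2)<75).astype(np.uint8)
    k=cv2.findContours(m,0,1)[0]
    if not k:print(f,'none',s.max(2).min());continue
    k=max(k,key=cv2.contourArea)+np.array([x0,y0]);r=cv2.minAreaRect(k);b=cv2.boxPoints(r);print(f,r)
    if f=='w1':
        i=np.argsort(b[:,0]);e=[onz(c1,b[i[:2]].mean(0),.164),onz(c1,b[i[2:]].mean(0),.164)]
        print(e,np.mean(e,0),np.degrees(np.arctan2(*(e[1]-e[0])[::-1])))
c=bot.calibration('wrist')
s=bot.calibration('scene');d=bot.calibration('side');A=bot.camera('scene');B=bot.camera('side')
cv2.imwrite('pics/s5.png',A[:,:,::-1]);cv2.imwrite('pics/d5.png',B[:,:,::-1])
E
```

```text
time: 15.18
ee_pos: [0.4921, 0.3022, 0.3286]
tcp_rot: [179.5, -0.3, 89.9]
wrist_force: [0.7, 0.2, 0.2]
opening: 0.0854
grasp_force: 0.0
w1 ((228.35000610351562, 268.5500183105469), (5.692099571228027, 11.067971229553223), 71.56504821777344)
[array([ 0.49251251, -0.03262402]), array([ 0.50409029, -0.02828516])] [ 0.4983014  -0.03045459] 20.54384707840177
w3 ((243.79656982421875, 84.3119125366211), (13.58134937286377, 34.65433883666992), 61.189208984375)
```

```bash
python3 - <<'E'
from h import *
c1=np.load('w1.npy',allow_pickle=True).item()
c3=dict(c1);T=c1['camera_from_world'].copy();T[:3,3]-=T[:3,:3]@(np.array([.5287,-.1098,.3428])-[.525,.0857,.355]);c3['camera_from_world']=T
E1=[(196,296),(262,266)];E3=[(178,120),(261,77)]
for a,b in zip(E1,E3):print('tri',tri(c1,a,c3,b),onz(c1,a,.164),onz(c3,b,.164))
for c,E in((c1,E1),(c3,E3)):
    e=[onz(c,p,.164) for p in E];print(np.mean(e,0),np.degrees(np.arctan2(*(e[1]-e[0])[::-1])))
# stack check: vertical light column axis in both views
for n,c in(('scene',bot.calibration('scene')),('side',bot.calibration('side'))):
    im=cv2.imread('pics/'+{'scene':'s5','side':'d5'}[n]+'.png');h=cv2.cvtColor(im,cv2.COLOR_BGR2HSV)
    print(n,'expected rims',[proj(c,[.491,.30,z]).round(1) for z in(.085,.117,.149)])
    for z in(.02,.05,.1,.13,.149):
        u,v=proj(c,[.491,.30,z]).round().astype(int);row=h[v,u-25:u+26];k=np.where(row[:,1]<70)[0]+u-25;k=k[abs(k-u)<16];print(z,u,k.min() if len(k) else 0,k.max() if len(k) else 0)
E
```

```text
tri [ 0.46080258 -0.0646058   0.16522247] [ 0.46120349 -0.06536959] [ 0.45990544 -0.06479588]
tri [ 0.53546629 -0.02725546  0.16401082] [ 0.53510059 -0.0272642 ] [ 0.53583246 -0.02725316]
[ 0.49815204 -0.04631689] 27.278106047342824
[ 0.49786895 -0.04602452] 26.310463866595303
scene expected rims [array([275.3, 144.5]), array([275.5, 137. ]), array([275.8, 129.3])]
0.02 275 269 280
0.05 275 268 281
0.1 275 267 290
0.13 276 267 283
0.149 276 267 284
side expected rims [array([235.7, 274.5]), array([235.7, 267.3]), array([235.8, 259.8])]
0.02 236 228 243
0.05 236 227 244
0.1 236 225 247
0.13 236 225 246
0.149 236 224 247
```

```bash
python3 -m crank '[{"gripper":85,"travel":[-58,1,0],"twist":[0,0,0]},{"gripper":85,"travel":[-58,1,0],"twist":[0,0,0]},{"gripper":85,"travel":[-58,1,0],"twist":[0,0,0]},{"gripper":85,"travel":[-58,1,0],"twist":[0,0,0]},{"gripper":85,"travel":[-58,1,0],"twist":[0,0,0]},{"gripper":85,"travel":[-58,1,0],"twist":[0,0,0]},{"gripper":60,"travel":[0,0,0],"twist":[0,0,0.183]},{"gripper":60,"travel":[0,0,0],"twist":[0,0,0.183]},{"gripper":60,"travel":[0,0,0],"twist":[0,0,0.183]},{"gripper":60,"travel":[0,0,0],"twist":[0,0,0.183]},{"gripper":60,"travel":[0,0,0],"twist":[0,0,0.183]},{"gripper":60,"travel":[0,0,0],"twist":[0,0,0.183]}]'
python3 -m crank '[{"gripper":60,"travel":[0,0,50],"twist":[0,0,0]},{"gripper":60,"travel":[0,0,30],"twist":[0,0,0]},{"gripper":60,"travel":[0,0,0],"twist":[0,0,0]}]'
python3 - <<'E'
from h import *
o=bot.get_obs();print(o['ee_pos'],o['tcp_rot'],o['q'])
R=cv2.Rodrigues(np.zeros(3))[0];y=np.radians(o['tcp_rot'][2]);d=np.array([.498,-.0462,.143])-o['ee_pos']
print('tool travel mm',1e3*np.array([d[0]*np.cos(y)+d[1]*np.sin(y),d[0]*np.sin(y)-d[1]*np.cos(y),-d[2]]))
c=bot.calibration('wrist');im=bot.camera('wrist');cv2.imwrite('pics/w6.png',im[:,:,::-1])
for z in[-.04,.04]:print(proj(c,[.498+z*np.cos(np.radians(27)),-.0462+z*np.sin(np.radians(27)),.164]))
h=cv2.cvtColor(im,cv2.COLOR_RGB2HSV);red=((h[...,1]>150)&((h[...,0]<8)|(h[...,0]>172))).astype(np.uint8)
u,v=proj(c,[.498,-.0462,.164]).astype(int)
m=((1-red));m[:, :u-120]=0
for r in range(v-60,v+61,8):
    k=np.where(m[r,max(u-60,0):u+60]>0)[0]+max(u-60,0) if 0<=r<384 else [];print(r,(k.min(),k.max()) if len(k) else '')
E
```

```text
time: 16.77
ee_pos: [0.4964, -0.0462, 0.3206]
tcp_rot: [-179.9, 0.1, 26.7]
wrist_force: [0.7, -0.8, 0.4]
opening: 0.0598
grasp_force: 0.0
time: 17.15
ee_pos: [0.4952, -0.0461, 0.2391]
tcp_rot: [-179.8, 0.3, 27.0]
wrist_force: [-0.1, 0.3, 0.9]
opening: 0.0596
grasp_force: 0.0
[ 0.49524794 -0.04613382  0.23906923] [-179.81662647    0.29235732   27.0299513 ] [-5.32103759e+00 -1.70510620e+00  4.10654971e+00  9.61567588e+01
 -1.52907736e-03  1.47649484e+02]
tool travel mm [ 2.42137273  1.30964679 96.06923001]
[255.54740778 253.65262786]
[256.02751832 140.24785188]
139 (np.int64(250), np.int64(259))
147 (np.int64(244), np.int64(263))
155 (np.int64(244), np.int64(263))
163 (np.int64(236), np.int64(273))
171 (np.int64(229), np.int64(281))
179 (np.int64(225), np.int64(284))
187 (np.int64(224), np.int64(285))
195 (np.int64(225), np.int64(284))
203 (np.int64(229), np.int64(280))
211 (np.int64(237), np.int64(272))
219 (np.int64(245), np.int64(264))
227 (np.int64(195), np.int64(264))
235 (np.int64(195), np.int64(264))
243 (np.int64(195), np.int64(264))
251 (np.int64(195), np.int64(264))
259 (np.int64(195), np.int64(260))
```

```bash
python3 -m crank '[{"gripper":60,"travel":[2,1,45],"twist":[0,0,0]},{"gripper":60,"travel":[0,0,30],"twist":[0,0,0]},{"gripper":60,"travel":[0,0,15],"twist":[0,0,0]},{"gripper":60,"travel":[0,0,6],"twist":[0,0,0]},{"gripper":5,"travel":[0,0,0],"twist":[0,0,0]},{"gripper":5,"travel":[0,0,0],"twist":[0,0,0]},{"gripper":5,"travel":[0,0,0],"twist":[0,0,0]},{"gripper":5,"travel":[0,0,0],"twist":[0,0,0]},{"gripper":5,"travel":[0,0,0],"twist":[0,0,0]},{"gripper":5,"travel":[0,0,0],"twist":[0,0,0]},{"gripper":5,"travel":[0,0,0],"twist":[0,0,0]},{"gripper":5,"travel":[0,0,0],"twist":[0,0,0]}]' 40
```

```text
time: 18.7
ee_pos: [0.4992, -0.0454, 0.1475]
tcp_rot: [-179.9, -0.1, 27.1]
wrist_force: [-3.5, 6.6, 5.3]
opening: 0.0128
grasp_force: 39.8
```

```bash
python3 -m crank '[{"gripper":5,"travel":[0,0,-1],"twist":[0,0,0]},{"gripper":5,"travel":[0,0,-1],"twist":[0,0,0]},{"gripper":5,"travel":[0,0,0],"twist":[0,0,0]}]'; python3 -m crank '[{"gripper":5,"travel":[0,0,-1],"twist":[0,0,0]},{"gripper":5,"travel":[0,0,0],"twist":[0,0,0]}]'
```

```text
time: 19.08
ee_pos: [0.4992, -0.0454, 0.1482]
tcp_rot: [-179.9, -0.0, 27.1]
wrist_force: [1.2, 4.9, -5.1]
opening: 0.0128
grasp_force: 39.0
time: 19.32
ee_pos: [0.4994, -0.0454, 0.1492]
tcp_rot: [-179.9, -0.0, 27.1]
wrist_force: [1.7, 4.4, -5.2]
opening: 0.0128
grasp_force: 39.0
```

```bash
python3 -m crank '[{"gripper":5,"travel":[0,0,-1],"twist":[0,0,0]},{"gripper":5,"travel":[0,0,0],"twist":[0,0,0]}]'; python3 -m crank '[{"gripper":5,"travel":[0,0,-1],"twist":[0,0,0]},{"gripper":5,"travel":[0,0,0],"twist":[0,0,0]}]'
```

```text
time: 19.58
ee_pos: [0.4995, -0.0454, 0.1501]
tcp_rot: [-179.9, -0.1, 27.1]
wrist_force: [2.9, 5.6, -6.1]
opening: 0.0127
grasp_force: 39.0
time: 19.82
ee_pos: [0.4996, -0.0454, 0.1511]
tcp_rot: [-179.9, -0.1, 27.1]
wrist_force: [4.0, 5.6, -6.9]
opening: 0.0124
grasp_force: 39.0
```

```bash
python3 -m crank '[{"gripper":5,"travel":[0,0,-1],"twist":[0,0,0]},{"gripper":5,"travel":[0,0,0],"twist":[0,0,0]}]'; python3 -m crank '[{"gripper":5,"travel":[0,0,-1],"twist":[0,0,0]},{"gripper":5,"travel":[0,0,0],"twist":[0,0,0]}]'
```

```text
time: 20.08
ee_pos: [0.4995, -0.0455, 0.1513]
tcp_rot: [-179.9, -0.0, 27.1]
wrist_force: [5.4, 4.1, -11.9]
opening: 0.013
grasp_force: 39.2
time: 20.32
ee_pos: [0.4995, -0.0455, 0.1515]
tcp_rot: [-179.9, 0.0, 27.1]
wrist_force: [7.9, 3.3, -17.0]
opening: 0.0123
grasp_force: 39.2
```

The lid rose about 3.5 mm and then stopped dead with the force climbing to 17 N, so it is caught. I'll ease off and turn the handle anticlockwise.

```bash
python3 -m crank '[{"gripper":5,"travel":[0,0,3],"twist":[0,0,0]},{"gripper":5,"travel":[0,0,2],"twist":[0,0,0]},{"gripper":5,"travel":[0,0,0],"twist":[0,0,-0.12]},{"gripper":5,"travel":[0,0,0],"twist":[0,0,-0.12]},{"gripper":5,"travel":[0,0,0],"twist":[0,0,-0.12]},{"gripper":5,"travel":[0,0,0],"twist":[0,0,-0.12]},{"gripper":5,"travel":[0,0,0],"twist":[0,0,-0.12]},{"gripper":5,"travel":[0,0,0],"twist":[0,0,-0.12]},{"gripper":5,"travel":[0,0,0],"twist":[0,0,-0.07]},{"gripper":5,"travel":[0,0,0],"twist":[0,0,0]}]'; python3 -c "
from workcell import bot;o=bot.get_obs();print(o['torque'],o['wrist_force'],o['tcp_rot'])"
```

```text
time: 21.58
ee_pos: [0.4977, -0.0441, 0.1477]
tcp_rot: [-179.7, -0.2, 72.4]
wrist_force: [-6.8, 11.7, -3.0]
opening: 0.0124
grasp_force: 41.0
[ 2.55254631  1.28728095 -0.00276901] [-6.84617396 11.70219744 -2.97479152] [-179.71955134   -0.18951624   72.43963471]
```

```bash
python3 -m crank '[{"gripper":5,"travel":[0,0.2,-2.2],"twist":[0.01,-0.001,0]},{"gripper":5,"travel":[0,0.2,-2.2],"twist":[0.01,-0.001,0]},{"gripper":5,"travel":[0,0.2,-2.2],"twist":[0.01,-0.001,0]},{"gripper":5,"travel":[0,0,0],"twist":[0,0,0]}]';python3 -m crank '[{"gripper":5,"travel":[0,0.2,-2.2],"twist":[0.01,-0.001,0]},{"gripper":5,"travel":[0,0,0],"twist":[0,0,0]}]'
```

```text
time: 22.08
ee_pos: [0.4984, -0.0442, 0.1544]
tcp_rot: [-178.0, -0.0, 72.4]
wrist_force: [-6.3, 13.1, -2.4]
opening: 0.0128
grasp_force: 41.0
time: 22.32
ee_pos: [0.4986, -0.0443, 0.1567]
tcp_rot: [-177.4, 0.0, 72.4]
wrist_force: [-7.2, 14.3, -2.9]
opening: 0.0128
grasp_force: 40.9
```

```bash
python3 -m crank '[{"gripper":5,"travel":[0.3,0.7,-8.1],"twist":[0.038,-0.003,0]},{"gripper":5,"travel":[0.3,0.7,-8.1],"twist":[0.038,-0.003,0]},{"gripper":5,"travel":[0.3,0.7,-8.1],"twist":[0.038,-0.003,0]},{"gripper":5,"travel":[0.3,0.7,-8.1],"twist":[0.038,-0.003,0]},{"gripper":5,"travel":[0.3,0.7,-8.1],"twist":[0.038,-0.003,0]},{"gripper":5,"travel":[0,0,0],"twist":[0,0,0]}]'
```

```text
time: 23.08
ee_pos: [0.5079, -0.0458, 0.1968]
tcp_rot: [-166.6, 1.0, 72.4]
wrist_force: [-6.0, 8.3, -2.0]
opening: 0.0123
grasp_force: 41.0
```

```bash
python3 -m crank '[{"gripper":5,"travel":[0.3,0.7,-8.1],"twist":[0.038,-0.003,0]},{"gripper":5,"travel":[0.3,0.7,-8.1],"twist":[0.038,-0.003,0]},{"gripper":5,"travel":[0.3,0.7,-8.1],"twist":[0.038,-0.003,0]},{"gripper":5,"travel":[0.3,0.7,-8.1],"twist":[0.038,-0.003,0]},{"gripper":5,"travel":[0.1,0.7,-8.1],"twist":[0.038,-0.003,0]},{"gripper":5,"travel":[0.1,0.7,-8.1],"twist":[0.038,-0.003,0]},{"gripper":5,"travel":[0,0,0],"twist":[0,0,0]},{"gripper":5,"travel":[0,0,0],"twist":[0,0,0]},{"gripper":5,"travel":[0,0,0],"twist":[0,0,0]}]'; python3 - <<'E'
from h import *
a=bot.camera('side')[120:330,150:360];b=bot.camera('scene')[100:300,150:350]
o=np.hstack([cv2.resize(x,(395,395),interpolation=cv2.INTER_CUBIC) for x in(a,b)]);cv2.imwrite('pics/end.png',o[:,:,::-1])
o=bot.get_obs();print(o['wrist_force'],o['qd'])
E
```

```text
time: 24.2
ee_pos: [0.5282, -0.0494, 0.241]
tcp_rot: [-153.7, 1.9, 72.8]
wrist_force: [0.6, 7.4, -5.4]
opening: 0.0127
grasp_force: 40.8
[ 1.50047875  7.70468452 -4.9489749 ] [-0.01128247 -0.02294765 -0.01605025 -0.10518534  0.11368934  0.05153137]
```

View pics/end.png

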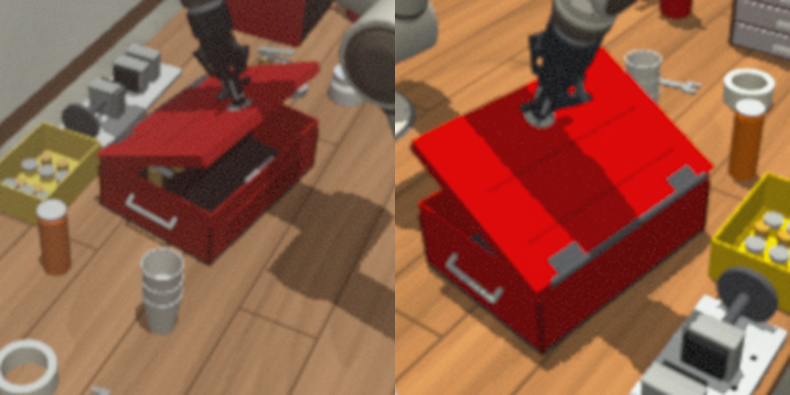

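The lid stands open at about 0.46 rad by the rise of the handle, with the gripper closed on it. The stack of three stands upright at about (162,290) in the left half. I'm handing it in.

```bash
python3 -c "
from workcell import bot;print(bot.job_done())"
```

```text
the job is handed in; nothing more can be done
None
```

The three cups stand nested on the bench, the lid was found caught and freed with an anticlockwise turn of the handle, and the gripper now holds it open about 0.46 rad (roughly 12 cm at the front edge); the job is handed in at about 24 s, with no verdict returned.

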